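# Clamp the instrument cassette under the hold-down clamp

### The job

Clamp the steel instrument cassette where it lies. First push the clamp's red jaw gently down the bar, from the ribbed ledge beside the bar, just until its pad bears on the cassette and the jaw tilts and binds; then turn the black wing knob clockwise until the pad holds with about 15 N, never over 28 N or the thin lid dents, and let go. The cassette stays in place and the other things are left alone.

Things in the scene. Friction and masses are not known exactly. Their poses are not given: they have to be found in the camera images.
- fixture: Blue base of a bench hold-down clamp, screwed down; origin on the worktop under the axis of an upright steel bar (16x26 mm, top 152 mm above the worktop). z up; the throat opens to its -x, where a bed (104 mm in x, 150 mm in y, 12 mm high) is centred 110 mm from the bar.
- carriage: Slider of the red jaw on the bar; origin on the bar's axis. It slides straight down the bar (65 mm travel) and stays where left by friction (moves at a 3 N push on the ledge). Underside of the red arm is 12 mm below this origin; pad axis is 110 mm to its -x.
- ledge (a point): Centre of the flat ribbed top of the red jaw's pushing ledge (38 mm in x, 28 mm in y), 36 mm from the bar's axis; frame x towards the bar, z up. Push straight down here. Pushing far from the bar (on the knob) cocks the jaw nose-down and jams it.
- jaw (a joint): Tilt of the red jaw on the bar, rad: 0 square, positive nose (pad end) up. A spring holds it square; the work under the pad tilts it to 0.035 or a little more, where it bites the bar and binds: the ledge then resists with 7 to 10 N in all (pad at 6 to 8 N) and the jaw stays down when let go. No harder push is needed; the rest is the screw's work.
- wing (a point): On the knob's upright turning axis, 15 mm below the top of its black wing (46 mm long along frame x, 14 mm thick along y, 36 mm high; leans 0.1 rad and floats 4 mm on light springs). Clockwise from above lowers the sprung pad, 10 to 22 mm under the arm at the start (not measured). Bound, each rad turned adds 5 N and stays; let go, the wing eases back up to 0.35 rad without losing force.
- cassette: Closed perforated steel cassette, 77x190x30 mm, about 0.6 kg, loose on the clamp's bed under the pad, long side along y; origin at the centre of its underside, lid top 30 mm above. Do not move it.
- bottle_enzyme: White bottle with a blue cap, 52x54x130 mm, loose bystander; origin at the centre of its underside.
- tape_indicator: Roll of beige tape lying flat, 104x102x25 mm, loose bystander; origin at the centre of its underside.
- dosing_cup: Small white cup, 55x55x55 mm, loose bystander; origin at the centre of its underside.

How it is judged:
On the way, in this order (a step that is already met when the one before it is completed fails the run):
1. the jaw bears on the cassette and has tilted and bound on the bar (value of joint jaw above 0.025 rad and contact force between carriage and cassette above 1 N and contact force between the fingers and carriage below 0.2 N), for 0.2 s.
2. the knob is turned until the clamp holds the cassette firmly (contact force between carriage and cassette above 11 N), for 0.2 s.
At the end, for the whole second after the job is handed in: The pad presses on the cassette with 11 to 21 N, the jaw is tilted nose-up by more than 0.025 rad (bound on the bar), the cassette lies still within 12 mm of where it started (contact force between carriage and cassette between 11 and 21 N and value of joint jaw above 0.025 rad and distance of cassette from where it was at the start of the episode below 0.012 m and linear speed of cassette below 0.01 m/s); the robot touches nothing.
It fails at once if the clamp pressed on the cassette with more than 28 N (contact force between carriage and cassette above 28 N).
It fails at once if the bottle was moved by more than 30 mm (distance of bottle_enzyme from where it was at the start of the episode above 0.03 m).
It fails at once if the tape roll was moved by more than 30 mm (distance of tape_indicator from where it was at the start of the episode above 0.03 m).
It fails at once if the cup was moved by more than 30 mm (distance of dosing_cup from where it was at the start of the episode above 0.03 m).
It also fails if it takes over 42 s, if anything falls off the work surface, if the arm or the gripper's body presses on something with over 40 N, if the wrist force passes 120 N, or if a joint passes its speed limit or range.

### The arm

A 6-joint arm with a two-finger parallel gripper is mounted at the origin on a cart in front of the work surface, level with it; the furniture and walls round the work are solid. World frame = base frame: x ahead of the robot, y to its left, z up, the work surface at z = 0. Lengths are in m, angles in rad, forces in N, time in s.
With the tool pointing down it reaches from about 0.25 to 0.775 m from the base axis. Payload 4 kg.
Tool frame: the origin (TCP) lies on the centre line of the jaws, within the pads' length; the fingertips stand 14 mm ahead of it and the grasp point (between the pads) lies 5 mm behind it (robot.tcp_to_tips is the distance from the TCP to the fingertips, in m); z points along the fingers, y is the line along which they close (so a half turn about z gives the same grasp; the last joint's range is limited). The gripper opens to 94 mm and grips with 3 to 60 N. Pads are 16 mm wide; open, the fingers measure 119 mm over their backs; the gripper's body (75 mm by 177 mm) begins 78 mm behind the grasp point.
Start: joints at [-1.442, 0.087, 1.371, -0, 1.684, -0.103], TCP at [0.126, -0.535, 0.22] pointing down, gripper open.
Joint ranges: [-3.1, 3.1], [-0.76, 2.03], [0.27, 2.55], [-1.08, 4.22], [0.17, 2.65], [-2.57, 2.57]. Speed limits (rad/s): [2.79, 2.79, 3.14, 3.14, 3.14, 3.14].

### API

Orientations are given as [roll, pitch, yaw] about the fixed x, y, z axes, in that order (R = Rz(yaw) Ry(pitch) Rx(roll)).
In Python, from bench import robot gives the robot as it stands.
- The arm moves only by the tool carry_out, never from a script. Its argument "increments" is a list of rows, each a list of 3 entries, a list of its own where there are three numbers: the closure in counts, from 0 (fully open) to 255 (shut), then the shift along the tool's x, y, z in mm, then the turn about the tool's z in degrees. In form: [[fingers, [dx, dy, dz], twist], ...]. A call has 1 to 8 rows; each row shifts and turns the commanded pose from where the row before left it, along the tool's axes as they then stand; what a row does not reach is not made up. A row lasts 1/10 s, in which the tool goes at most 50 mm and 8.59 degrees, less where a joint would pass 70% of its speed; a pose out of reach is approached as far as the arm can. A call with a gripper value outside its range is refused whole. The fingers move at their own pace and stop on an object; the grip force is fixed at half the most. Time passes only in rows, so rows that do not move let the fingers close. It gives the time, the measured TCP pose, the force, the opening and the grip force at its end, in the units of the state.
- robot.get_obs(): the state, without advancing time (a new reading comes with each control period).
- robot.snapshot(name): name is "scene" or "top"; returns the picture (420x560x3 uint8, blue, green, red); there is no depth.
- robot.get_calibration(name): a dict with "vfov" (degrees; the focal length in pixels is half the picture's height over the tangent of half this angle, whatever the lens; pixels are square), "cx", "cy" (the principal point, pixels), "k1" (the pictures are not rectified: a ray, as slopes to the right and down, at radius r is drawn at 1 + k1 r^2 times it, then the intrinsics apply), "T" (4x4, takes a point from camera to world coordinates). Camera axes: x right, y down, z forward; pixel columns grow to the right and rows downward; lengths in m; the calibration is good to about 2 mm. A picture is of the moment at which its call begins. get_calibration takes no time and is no camera call.
- robot.close_job(): hands the job in; it is judged then, once.
The state is a dict: "time": time; "joint_positions": joint angles; "qvel": joint speeds; "joint_torque": joint torques, N m; "tool_pos": TCP position; "ee_rot": TCP orientation; "wrist_force": force on the tool from outside, world axes, zero at the start; "wrist_torque": the same for the moment, N m; "width": finger opening in m; "finger_force": force on a finger pad.
Only numpy, scipy, OpenCV 4.12 (cv2) and the standard library are available. Lean on these libraries where they do the work, as an engineer would, in place of code of your own. Each camera call takes 0.05 s, during which the arm holds its last target. There are 200 camera calls.

## Working session

There is one attempt and no reset: what is moved stays moved. The work goes in short steps, Python scripts to look and compute and a tool call to move; the robot and the scene stay as the last step left them, time stands still between calls to the robot, and variables do not carry over. Pictures are saved under pics/ and viewed, at most 10 in all, crops included, and the job is handed in when it is done.

Besides the shell and the picture viewer there is one more tool, called after "Call:" as a command line: name --argument value ..., lists and objects as JSON in quotes. carry_out: Moves the arm, as the interface text tells. Its arguments: {"type":"object","properties":{"increments":{"type":"array","items":{"type":"array"}}},"required":["increments"]}

```bash
mkdir -p pics; python3 - <<'E'
from bench import robot
import cv2
for n in("scene","top"):
    cv2.imwrite(f"pics/{n}0.png",robot.snapshot(n)); c=robot.get_calibration(n); print(n,c)
print(robot.get_obs())
E
```

```text
scene {'vfov': 42.250988300597434, 'cx': 277.7820183784084, 'cy': 199.8094331775421, 'k1': 0.01924474186957758, 'T': array([[ 0.44265569, -0.68674001,  0.57657965, -0.32873605],
       [-0.8965721 , -0.3284668 ,  0.29709937, -0.49211275],
       [-0.01464275, -0.64845796, -0.76110963,  1.22320974],
       [ 0.        ,  0.        ,  0.        ,  1.        ]])}
top {'vfov': 53.84128975781873, 'cx': 283.48389232622065, 'cy': 211.52490050293824, 'k1': -0.10190136813838084, 'T': array([[ 2.94679337e-02, -9.80522097e-01,  1.94185629e-01,
         3.21310743e-01],
       [-9.99565174e-01, -2.91107531e-02,  4.69336305e-03,
        -7.86253310e-02],
       [ 1.05094373e-03, -1.94239496e-01, -9.80953574e-01,
         1.10400239e+00],
       [ 0.00000000e+00,  0.00000000e+00,  0.00000000e+00,
         1.00000000e+00]])}
{'time': 0.1, 'joint_positions': array([-1.44207117e+00,  8.78652071e-02,  1.37209549e+00,  7.66814782e-06,
        1.68363070e+00, -1.03111143e-01]), 'qvel': array([ 0.00034431, -0.00136447, -0.00366402, -0.0017088 ,  0.00094523,
        0.00023247]), 'joint_torque': array([ 1.88267564e-03, -3.41253662e+01, -3.03300977e+01,  7.19488389e-02,
        3.04250268e-02, -9.53890253e-05]), 'tool_pos': array([ 0.1263012 , -0.534811  ,  0.21843378]), 'ee_rot': array([-3.13960531e+00, -2.13307890e-04,  2.31836943e-01]), 'wrist_force': array([-0.56970294,  0.01069895,  0.72213652]), 'wrist_torque': array([ 0.05639796,  0.03095818, -0.05845266]), 'finger_force': 0.0, 'width': 0.09417911441229285}
```

View pics/scene0.png

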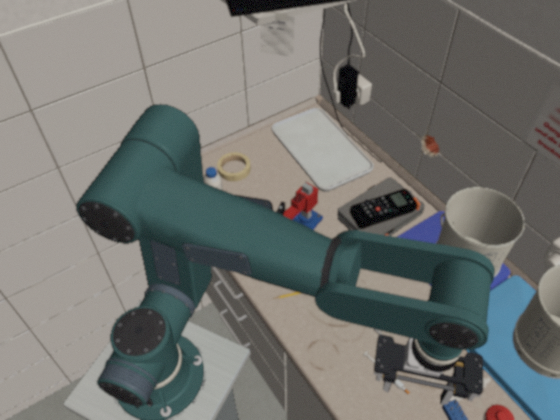

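View pics/top0.png

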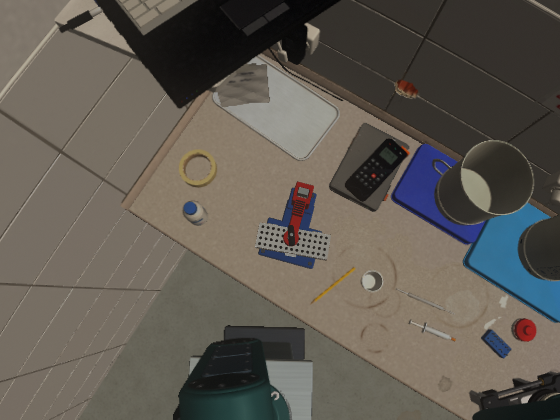

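The top view shows the clamp near (295,220), with the red jaw running from about (303,190) to the knob at (291,235) and the cassette at (292,241). The bottle (195,212), tape (197,168) and cup (371,281) are all clear of it. I'll zoom in.

```bash
cat > h.py <<'E'
import numpy as np, cv2
from bench import robot
def cam(n):
    c=robot.get_calibration(n); f=210/np.tan(np.radians(c["vfov"]/2))
    return c,f
def ray(n,u,v):
    c,f=cam(n); xd=np.array([(u-c["cx"])/f,(v-c["cy"])/f]); x=xd.copy()
    for _ in range(20): x=xd/(1+c["k1"]*(x@x))
    T=np.array(c["T"]); return T[:3,3],T[:3,:3]@np.array([x[0],x[1],1])
def atz(n,u,v,z):
    o,d=ray(n,u,v); return o+d*(z-o[2])/d[2]
def proj(n,p):
    c,f=cam(n); T=np.array(c["T"]); q=T[:3,:3].T@(np.array(p)-T[:3,3]); x=q[:2]/q[2]; x=x*(1+c["k1"]*(x@x))
    return x*f+[c["cx"],c["cy"]]
def crop(n,u0,v0,w,h,s,out,im=None):
    im=robot.snapshot(n) if im is None else im
    cv2.imwrite(out,cv2.resize(im[v0:v0+h,u0:u0+w],None,fx=s,fy=s,interpolation=cv2.INTER_CUBIC))
E
python3 - <<'E'
from h import *
crop("top",245,170,100,100,6,"pics/c1.png",cv2.imread("pics/top0.png"))
E
```

```text
(no output)
```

View pics/c1.png

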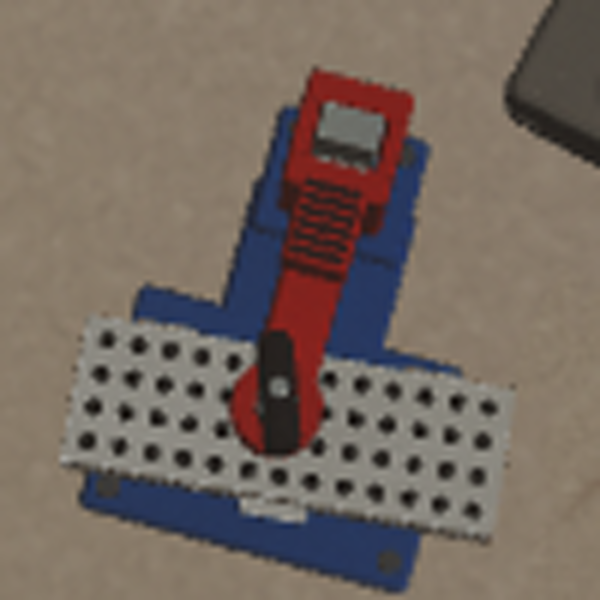

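```bash
python3 - <<'E'
from h import *
np.set_printoptions(precision=4,suppress=True)
P=lambda x,y,z: atz("top",245+(x+.5)/6-.5,170+(y+.5)/6-.5,z)
bar=P(352,122,.152); print("bar",bar)
C=[P(*c,.042) for c in((90,318),(512,388),(492,540),(65,462))]
C=np.array(C);print(C, "sides",[np.linalg.norm(C[i]-C[i-1]) for i in range(4)])
c=C.mean(0);print("cass",c,"yaw long",np.degrees(np.arctan2(*(C[0]+C[3]-C[1]-C[2])[1::-1])))
B=np.array([P(80,505,.012),P(405,590,.012)]);print(B,np.linalg.norm(B[0]-B[1]), np.degrees(np.arctan2(*(B[0]-B[1])[1::-1])))
for z in(.09,.1,.11,.12,.13,.14):
    l=P(323,224,z);print("ledge",z,l,np.linalg.norm((l-bar)[:2]),np.degrees(np.arctan2(*(bar-l)[1::-1])))
for z in(.12,.14,.16,.18,.2):
    a,b,s=P(276,332,z),P(283,452,z),P(279,387,z);print("wing",z,s,np.linalg.norm((s-bar)[:2]),np.degrees(np.arctan2(*(bar-s)[1::-1])),"len",np.linalg.norm(a-b),np.degrees(np.arctan2(*(a-b)[1::-1])))
for n,z in(("bottle",0),): print(atz("top",195,212,.13),atz("top",197,168,.02),atz("top",371,281,.05))
E
```

```text
bar [ 0.5634 -0.1194  0.152 ]
[[ 0.5003 -0.0122  0.042 ]
 [ 0.475  -0.1957  0.042 ]
 [ 0.4092 -0.1878  0.042 ]
 [ 0.4373 -0.0039  0.042 ]] sides [np.float64(0.0635569961252857), np.float64(0.18526642006714675), np.float64(0.06633297536549225), np.float64(0.18595936926085463)]
cass [ 0.4555 -0.0999  0.042 ] yaw long 81.72608268374113
[[ 0.4218 -0.0092  0.012 ]
 [ 0.3887 -0.153   0.012 ]] 0.1474771794070309 77.04643605576527
ledge 0.09 [ 0.5349 -0.1108  0.09  ] 0.029746761388786982 -16.76703315475666
ledge 0.1 [ 0.5328 -0.1105  0.1   ] 0.03185678819690036 -16.22089121708289
ledge 0.11 [ 0.5307 -0.1102  0.11  ] 0.03396934974343847 -15.74263959716652
ledge 0.12 [ 0.5286 -0.1099  0.12  ] 0.036084000837366244 -15.320415864147046
ledge 0.13 [ 0.5265 -0.1096  0.13  ] 0.03820039446837144 -14.944958000620458
ledge 0.14 [ 0.5244 -0.1092  0.14  ] 0.04031825622861755 -14.608931499668143
wing 0.12 [ 0.4615 -0.0938  0.12  ] 0.10510463217118629 -14.112484590111938 len 0.048488351446231 4.804362280525673
wing 0.14 [ 0.4586 -0.0935  0.14  ] 0.10794310089383498 -13.902352168115778 len 0.04750281824399081 4.804362280525677
wing 0.16 [ 0.4558 -0.0932  0.16  ] 0.11078294710159442 -13.702990384073168 len 0.04651728504175063 4.80436228052568
wing 0.18 [ 0.4529 -0.0929  0.18  ] 0.11362406751060469 -13.513596311081999 len 0.0455317518395105 4.804362280525661
wing 0.2 [ 0.4501 -0.0925  0.2   ] 0.11646636887100073 -13.333444477254693 len 0.044546218637270256 4.80436228052567
[0.5066 0.1393 0.13  ] [0.6506 0.1674 0.02  ] [ 0.3572 -0.3005  0.05  ]
```

Call:
carry_out --increments '[[255, [41, -27, -4], 0], [255, [41, -27, -4], 0], [255, [41, -27, -4], 0], [255, [41, -27, -4], 0], [255, [41, -27, 0], 0], [255, [41, -27, 0], 0], [255, [41, -27, 0], 0], [255, [41, -27, 0], 0]]'

```text
time: 0.9
tool_pos: [0.3968, -0.2479, 0.2352]
ee_rot: [-3.142, 0.0, 0.232]
wrist_force: [0.8, -0.5, -0.3]
width: 0.0335
finger_force: 0.0
```

Call:
carry_out --increments '[[255, [41, -27, 0], 0], [255, [41, -27, 0], 0], [255, [41, -27, 0], 0], [255, [38, -25, 0], 0], [255, [0, 0, 0], -8], [255, [0, 0, 0], -8], [255, [0, 0, 0], -8], [255, [0, 0, 0], -8]]'

```text
time: 1.7
tool_pos: [0.5281, -0.1092, 0.2347]
ee_rot: [-3.14, 0.001, 0.797]
wrist_force: [-0.1, 0.9, -0.5]
width: 0.0001
finger_force: 0.0
```

Call:
carry_out --increments '[[255, [0, 0, 0], -8], [255, [0, 0, 0], -8], [255, [0, 0, 0], -8], [255, [0, 0, 0], -7], [255, [0, 0, 0], 0], [255, [0, 0, 0], 0]]'

```text
time: 2.3
tool_pos: [0.5281, -0.1095, 0.235]
ee_rot: [-3.141, 0.0, 1.329]
wrist_force: [0.5, 0.1, 0.5]
width: 0.0004
finger_force: 0.0
```

```bash
python3 - <<'E'
from h import *
im=robot.snapshot("scene"); 
p=proj("scene",[.528,-.109,.13]); print(p, proj("scene",[.5634,-.1194,.152]))
u,v=int(p[0])-50,int(p[1])-40
print(u,v); crop("scene",u,v,100,75,8,"pics/c2.png",im)
E
```

```text
[297.32002749 197.81096076] [306.62312568 184.54382273]
247 157
```

View pics/c2.png

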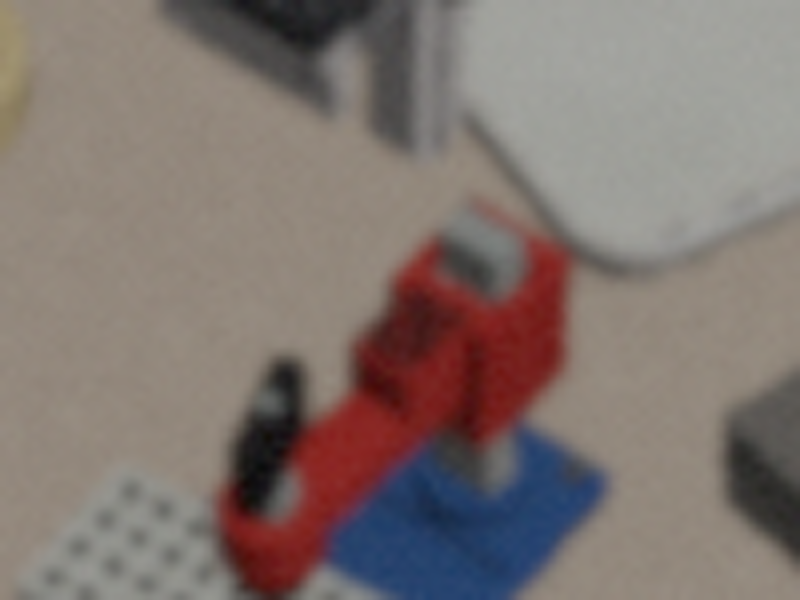

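```bash
python3 - <<'E'
from h import *
def tri(a,b):
    o1,d1=ray("scene",*a);o2,d2=ray("top",*b)
    s=np.linalg.lstsq(np.c_[d1,-d2],o2-o1,rcond=None)[0]
    p,q=o1+d1*s[0],o2+d2*s[1];print((p+q)/2,np.linalg.norm(p-q))
S=lambda x,y:(247+(x+.5)/8-.5,157+(y+.5)/8-.5)
T=lambda x,y:(245+(x+.5)/6-.5,170+(y+.5)/6-.5)
tri(S(410,325),T(323,224)) # ledge
tri(S(483,236),T(352,122)) # bar
tri(S(271,402),T(279,387)) # wing screw dot
E
```

```text
[ 0.52602119 -0.11021636  0.1349197 ] 0.0019745278055359307
[ 0.56536183 -0.11970287  0.14415907] 9.340469124570656e-05
[ 0.45586401 -0.09389942  0.16297855] 0.001874621451316491
```

The scene view shows the ribbed ledge at crop (410,325), the bar top at (483,236) and the wing at (271,402). The closed fingers are above the ledge. Triangulation puts the ledge at z of about 0.12–0.135, which fits the top-view estimate.

Call:
carry_out --increments '[[255, [-1, -2, 15], 0], [255, [0, 0, 20], 0], [255, [0, 0, 20], 0], [255, [0, 0, 13], 0], [255, [0, 0, 0], 0], [255, [0, 0, 0], 0]]'

```text
time: 2.95
tool_pos: [0.5263, -0.1101, 0.1678]
ee_rot: [3.141, 0.0, 1.331]
wrist_force: [-0.3, -0.8, -0.4]
width: 0.0002
finger_force: 0.0
```

Call:
carry_out --increments '[[255, [0, 0, 3], 0], [255, [0, 0, 3], 0], [255, [0, 0, 3], 0], [255, [0, 0, 3], 0], [255, [0, 0, 0], 0]]'

```text
time: 3.45
tool_pos: [0.5258, -0.11, 0.1549]
ee_rot: [-3.141, 0.0, 1.331]
wrist_force: [-0.5, -0.7, -0.1]
width: 0.0006
finger_force: 0.0
```

Call:
carry_out --increments '[[255, [0, 0, 3], 0], [255, [0, 0, 3], 0], [255, [0, 0, 3], 0], [255, [0, 0, 0], 0]]'

```text
time: 3.85
tool_pos: [0.526, -0.11, 0.146]
ee_rot: [-3.141, 0.0, 1.331]
wrist_force: [1.0, -0.6, -0.2]
width: 0.0003
finger_force: 0.1
```

Call:
carry_out --increments '[[255, [0, 0, 2], 0], [255, [0, 0, 2], 0], [255, [0, 0, 2], 0]]'

```text
time: 4.15
tool_pos: [0.526, -0.1101, 0.1405]
ee_rot: [-3.141, 0.0, 1.331]
wrist_force: [-2.7, 0.5, 1.8]
width: 0.0004
finger_force: 1.2
```

Call:
carry_out --increments '[[255, [0, 0, 2], 0], [255, [0, 0, 2], 0], [255, [0, 0, 2], 0]]'

```text
time: 4.45
tool_pos: [0.526, -0.1101, 0.1343]
ee_rot: [-3.141, 0.0, 1.331]
wrist_force: [-2.1, 0.1, 1.9]
width: 0.0006
finger_force: 1.2
```

Call:
carry_out --increments '[[255, [0, 0, 2], 0], [255, [0, 0, 2], 0], [255, [0, 0, 2], 0]]'

```text
time: 4.75
tool_pos: [0.5261, -0.1101, 0.1283]
ee_rot: [-3.142, 0.0, 1.331]
wrist_force: [-1.2, 0.5, 2.0]
width: 0.0003
finger_force: 1.2
```

Call:
carry_out --increments '[[255, [0, 0, 2], 0], [255, [0, 0, 2], 0], [255, [0, 0, 2], 0]]'

```text
time: 5.05
tool_pos: [0.5261, -0.11, 0.1223]
ee_rot: [-3.142, 0.0, 1.331]
wrist_force: [-1.8, 0.8, 2.2]
width: 0.0002
finger_force: 1.2
```

Call:
carry_out --increments '[[255, [0, 0, 2], 0], [255, [0, 0, 2], 0], [255, [0, 0, 1], 0]]'

```text
time: 5.35
tool_pos: [0.5261, -0.1101, 0.1172]
ee_rot: [-3.142, 0.0, 1.331]
wrist_force: [-1.9, -0.7, 2.6]
width: 0.0003
finger_force: 1.1
```

Call:
carry_out --increments '[[255, [0, 0, 1], 0], [255, [0, 0, 1], 0], [255, [0, 0, 1], 0]]'

```text
time: 5.65
tool_pos: [0.5262, -0.1101, 0.1145]
ee_rot: [3.141, 0.0, 1.331]
wrist_force: [-1.6, 0.4, 3.5]
width: 0.0007
finger_force: 1.5
```

Call:
carry_out --increments '[[255, [0, 0, 1], 0], [255, [0, 0, 1], 0], [255, [0, 0, 1], 0]]'

```text
time: 5.95
tool_pos: [0.5267, -0.1102, 0.1122]
ee_rot: [3.14, 0.0, 1.331]
wrist_force: [-1.0, -0.0, 6.3]
width: 0.0006
finger_force: 2.7
```

Call:
carry_out --increments '[[255, [0, 0, 1], 0], [255, [0, 0, 1], 0]]'

```text
time: 6.15
tool_pos: [0.5271, -0.1104, 0.1107]
ee_rot: [3.138, 0.0, 1.331]
wrist_force: [0.1, 1.1, 6.5]
width: 0.0004
finger_force: 3.4
```

Call:
carry_out --increments '[[255, [0, 0, 1], 0], [255, [0, 0, 1], 0]]'

```text
time: 6.35
tool_pos: [0.5275, -0.1105, 0.1093]
ee_rot: [3.137, 0.0, 1.331]
wrist_force: [-1.5, 0.4, 8.6]
width: 0.0007
finger_force: 4.5
```

Call:
carry_out --increments '[[255, [0, 0, 0.5], 0], [255, [0, 0, 0], 0], [255, [0, 0, 0], 0]]'

```text
time: 6.65
tool_pos: [0.5276, -0.1105, 0.1091]
ee_rot: [3.137, 0.0, 1.331]
wrist_force: [-0.7, 1.2, 9.0]
width: 0.0002
finger_force: 4.3
```

Call:
carry_out --increments '[[255, [0, 0, -3], 0], [255, [0, 0, -8], 0], [255, [0, 0, -20], 0], [255, [0, 0, -30], 0], [255, [0, 0, -40], 0], [255, [0, 0, -20], 0], [0, [0, 0, 0], 0], [0, [0, 0, 0], 0]]'

```text
time: 7.45
tool_pos: [0.526, -0.1101, 0.2272]
ee_rot: [-3.141, 0.0, 1.331]
wrist_force: [0.5, -0.0, -0.7]
width: 0.0133
finger_force: 0.0
```

```bash
python3 - <<'E'
from h import *
im=robot.snapshot("scene"); t=robot.snapshot("top"); cv2.imwrite("pics/s3.png",im); cv2.imwrite("pics/t3.png",t)
a=cv2.resize(im[157:232,247:347],(800,600),interpolation=cv2.INTER_CUBIC)
crop("scene",247,157,100,75,8,"pics/c3.png",im); print(robot.get_obs()["wrist_force"])
E
```

```text
[-0.15982852 -0.4138439   0.31231875]
```

View pics/c3.png

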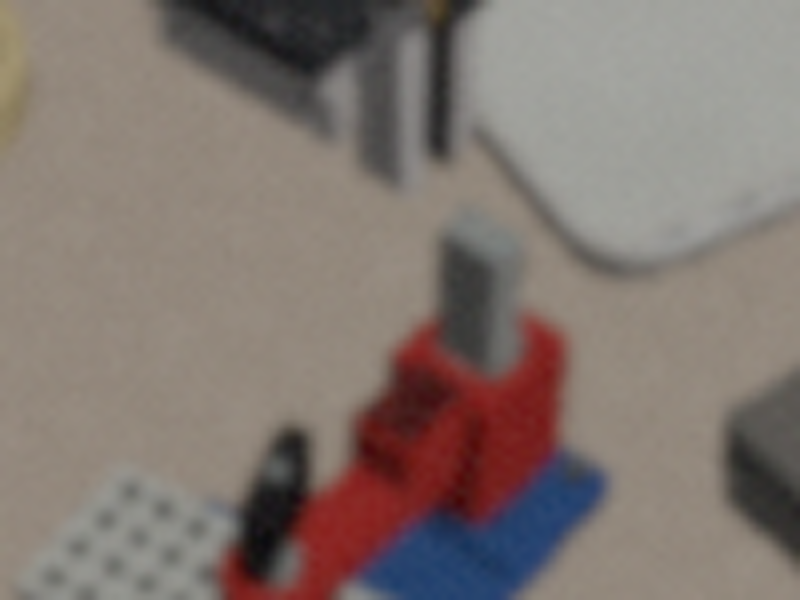

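The jaw stayed down after release: the ledge is now at crop (410,398) and the wing at (283,470). I'll measure the ledge and wing displacements separately to check the tilt.

```bash
python3 - <<'E'
from h import *
a,b=[cv2.GaussianBlur(cv2.imread(f"pics/c{i}.png"),(0,0),3) for i in(2,3)]
def m(x,y,w,h):
    t=a[y:y+h,x:x+w]; r=cv2.matchTemplate(b,t,cv2.TM_CCOEFF_NORMED); _,s,_,l=cv2.minMaxLoc(r); return (l[0]-x,l[1]-y),round(s,3)
print("ledge",m(345,270,120,140),"wing",m(230,350,80,150),"carriage face",m(460,330,110,110), "bar",m(440,205,90,50))
base=np.array([.528,-.110,.128]); w=np.array([.4567,-.0928,.15])
for n,p in(("ledge",base),("wing",w)):
  for d in(.028,.030,.032,.034): print(n,d,8*(proj("scene",p-[0,0,d])-proj("scene",p)))
E
```

```text
ledge ((0, 75), 0.993) wing ((5, 68), 0.992) carriage face ((-6, 76), 0.685) bar ((2, -2), 0.808)
ledge 0.028 [-1.09728012 54.14774585]
ledge 0.03 [-1.17439945 57.955132  ]
ledge 0.032 [-1.25135398 61.75461224]
ledge 0.034 [-1.32814422 65.54621152]
wing 0.028 [ 1.01013923 54.80520796]
wing 0.03 [ 1.0811296  58.65660584]
wing 0.032 [ 1.15196767 62.49971619]
wing 0.034 [ 1.22265394 66.33456608]
```

Call:
carry_out --increments '[[255, [0, 0, 0], 0], [255, [0, 0, 20], 0], [255, [0, 0, 30], 0], [255, [0, 0, 30], 0], [255, [0, 0, 20], 0], [255, [0, 0, 10], 0], [255, [0, 0, 4], 0], [255, [0, 0, 0], 0]]'

```text
time: 8.35
tool_pos: [0.5261, -0.1101, 0.1138]
ee_rot: [-3.141, 0.0, 1.331]
wrist_force: [-0.1, 0.2, -0.7]
width: 0.0006
finger_force: 0.0
```

Call:
carry_out --increments '[[255, [0, 0, 1], 0], [255, [0, 0, 0], 0]]'

```text
time: 8.55
tool_pos: [0.5269, -0.1103, 0.1143]
ee_rot: [3.139, 0.0, 1.331]
wrist_force: [0.5, 1.0, -0.1]
width: 0.0004
finger_force: 0.0
```

Call:
carry_out --increments '[[255, [0, 0, 1], 0], [255, [0, 0, 0], 0]]'

```text
time: 8.75
tool_pos: [0.5264, -0.1102, 0.1124]
ee_rot: [3.141, 0.0, 1.331]
wrist_force: [-0.3, -0.6, -0.1]
width: 0.0003
finger_force: 0.0
```

Call:
carry_out --increments '[[255, [0, 0, 1], 0], [255, [0, 0, 1], 0], [255, [0, 0, 0], 0]]'

```text
time: 9.05
tool_pos: [0.526, -0.11, 0.1097]
ee_rot: [-3.141, 0.0, 1.331]
wrist_force: [-0.2, 0.4, 0.3]
width: 0.0006
finger_force: 0.0
```

Call:
carry_out --increments '[[255, [0, 0, 1], 0], [255, [0, 0, 0], 0]]'

```text
time: 9.25
tool_pos: [0.5261, -0.1101, 0.1094]
ee_rot: [3.141, 0.0, 1.331]
wrist_force: [-0.9, 0.3, 1.8]
width: 0.0004
finger_force: 1.2
```

Call:
carry_out --increments '[[255, [0, 0, 1], 0], [255, [0, 0, 1], 0], [255, [0, 0, 0], 0]]'

```text
time: 9.55
tool_pos: [0.5262, -0.1101, 0.1091]
ee_rot: [3.141, 0.0, 1.331]
wrist_force: [-4.3, 1.6, 10.0]
width: 0.0003
finger_force: 4.5
```

Call:
carry_out --increments '[[255, [0, 0, -3], 0], [255, [0, 0, -8], 0], [255, [0, 0, -20], 0], [255, [0, 0, -30], 0], [255, [0, 0, -39], 0], [255, [0, 0, 0], 0], [0, [0, -35, 0], 0], [0, [0, -35, 0], 0]]'

```text
time: 10.35
tool_pos: [0.4576, -0.0934, 0.2061]
ee_rot: [-3.14, -0.0, 1.331]
wrist_force: [-0.8, 0.7, 0.3]
width: 0.0133
finger_force: 0.0
```

Call:
carry_out --increments '[[0, [0, 0, 0], -8.5], [0, [0, 0, 0], -8.5], [0, [0, 0, 0], -8.5], [0, [0, 0, 0], -8.5], [0, [0, 0, 0], -8.5], [0, [0, 0, 0], -8.5], [0, [0, 0, 0], -8.5], [0, [0, 0, 0], -8.5]]'

```text
time: 11.15
tool_pos: [0.4579, -0.0934, 0.2062]
ee_rot: [-3.141, -0.001, 2.524]
wrist_force: [-0.1, -1.2, 0.9]
width: 0.077
finger_force: 0.0
```

Call:
carry_out --increments '[[0, [0, 0, 0], -8.5], [0, [0, 0, 0], -8.5], [0, [0, 0, 0], -8.5], [0, [0, 0, 0], -8.5], [0, [0, 0, 0], -6.5], [0, [0, 0, 0], 0], [0, [0, 0, 0], 0]]'

```text
time: 11.85
tool_pos: [0.458, -0.0934, 0.2065]
ee_rot: [3.141, -0.001, -3.061]
wrist_force: [0.2, -0.2, 0.1]
width: 0.0941
finger_force: 0.0
```

```bash
python3 - <<'E'
from h import *
np.set_printoptions(precision=4,suppress=True)
o,d=ray("scene",247+283/8,157+470/8)
for z in(.11,.115,.12,.125,.13,.135,.14): print("dot",z,atz("scene",247+283/8,157+470/8,z))
im=robot.snapshot("scene"); crop("scene",232,147,100,75,8,"pics/c4.png",im)
for z in (.09,.1,.11,.12,.13): print(z,8*(proj("scene",[.4577,-.093,z])-[232,147]))
E
```

```text
dot 0.11 [ 0.4705 -0.0928  0.11  ]
dot 0.115 [ 0.4669 -0.0946  0.115 ]
dot 0.12 [ 0.4633 -0.0964  0.12  ]
dot 0.125 [ 0.4597 -0.0982  0.125 ]
dot 0.13 [ 0.4561 -0.1     0.13  ]
dot 0.135 [ 0.4525 -0.1018  0.135 ]
dot 0.14 [ 0.449  -0.1035  0.14  ]
0.09 [387.1115 615.4579]
0.1 [386.7764 596.7254]
0.11 [386.4377 577.7925]
0.12 [386.0954 558.6558]
0.13 [385.7493 539.3119]
```

View pics/c4.png

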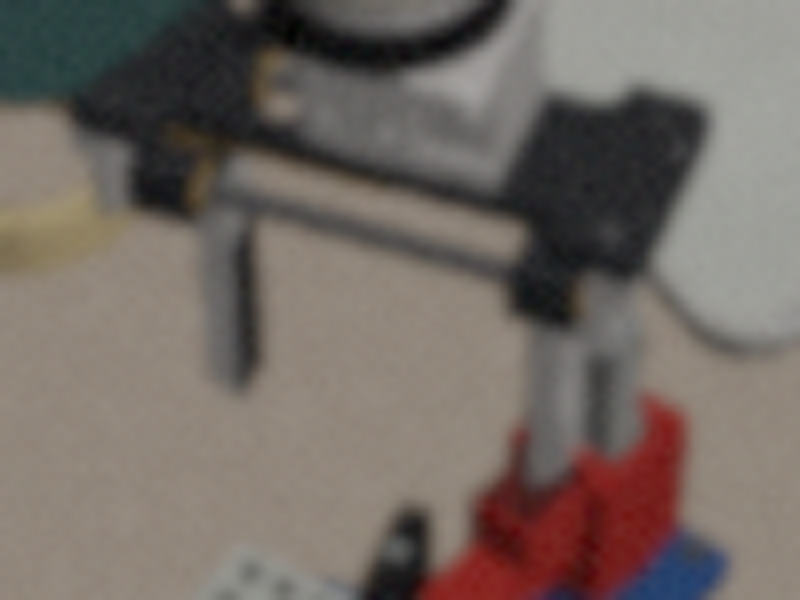

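The scene view shows the open fingers straddling the wing at crop (403,550), with the left tip at (235,385) and the right tip at (550,480). The wing is centred between them to within about 2 mm, and its top is at z of about 0.13.

Call:
carry_out --increments '[[0, [0, -2, 25], 0], [0, [0, 0, 25], 0], [0, [0, 0, 20], 0], [0, [0, 0, 10], 0], [0, [0, 0, 6], 0], [0, [0, 0, 5], 0], [0, [0, 0, 0], 0]]'

```text
time: 12.6
tool_pos: [0.4584, -0.0955, 0.1161]
ee_rot: [-3.141, 0.0, -3.058]
wrist_force: [0.5, 0.9, 0.9]
width: 0.0941
finger_force: 0.0
```

Call:
carry_out --increments '[[180, [0, 0, 0], 0], [190, [0, 0, 0], 0], [200, [0, 0, 0], 0], [210, [0, 0, 0], 0], [220, [0, 0, 0], 0], [230, [0, 0, 0], 0], [240, [0, 0, 0], 0], [255, [0, 0, 0], 0]]'

```text
time: 13.4
tool_pos: [0.4583, -0.0955, 0.1159]
ee_rot: [-3.142, -0.0, -3.058]
wrist_force: [0.5, -0.2, -1.1]
width: 0.0333
finger_force: 0.0
```

Call:
carry_out --increments '[[255, [0, 0, 0], 0], [255, [0, 0, 0], 0], [255, [0, 0, 0], 0], [255, [0, 0, 0], 0], [255, [0, 0, 0], 0]]'

```text
time: 13.9
tool_pos: [0.4579, -0.0946, 0.1157]
ee_rot: [3.14, -0.001, -3.058]
wrist_force: [-0.8, 3.4, -0.6]
width: 0.0142
finger_force: 30.0
```

Call:
carry_out --increments '[[255, [0, 1, 0], 0], [255, [0, 0, 0], 6], [255, [0, 0, 0], 6], [255, [0, 0, 0], 6], [255, [0, 0, 0], 6], [255, [0, 0, 0], 0]]'

```text
time: 14.5
tool_pos: [0.4579, -0.095, 0.1159]
ee_rot: [-3.14, -0.0, 2.806]
wrist_force: [-0.9, 0.6, 0.1]
width: 0.0141
finger_force: 30.0
```

```bash
python3 -c "
from bench import robot
o=robot.get_obs();print(o['wrist_force'],o['wrist_torque'],o['joint_positions'])"
```

```text
[-0.94264685  0.58528843  0.0553825 ] [ 0.15600086  0.17804501 -0.05069523] [-3.24756481e-01 -5.21208485e-02  1.71951224e+00 -1.64717273e-03
  1.47441115e+00 -1.56014914e+00]
```

Call:
carry_out --increments '[[255, [0, 0, 0], 6], [255, [0, 0, 0], 6], [255, [0, 0, 0], 6], [255, [0, 0, 0], 6], [255, [0, 0, 0], 6], [255, [0, 0, 0], 6], [255, [0, 0, 0], 0]]'

```text
time: 15.2
tool_pos: [0.457, -0.0958, 0.1157]
ee_rot: [-3.137, 0.001, 2.18]
wrist_force: [-4.1, -2.4, 0.3]
width: 0.0137
finger_force: 30.0
```

```bash
python3 -c "
from bench import robot
o=robot.get_obs();print(o['wrist_force'],o['wrist_torque'])"
```

```text
[-4.14985418 -2.36203193  0.30250674] [-0.58267209  0.8066204   0.06794035]
```

Call:
carry_out --increments '[[255, [0, -1.5, 0], 0], [255, [0, 0, 0], 6], [255, [0, 0, 0], 6], [255, [0, 0, 0], 6], [255, [0, 0, 0], 6], [255, [0, 0, 0], 6], [255, [0, 0, 0], 7], [255, [0, 0, 0], 0]]'

```text
time: 16.0
tool_pos: [0.455, -0.0962, 0.1153]
ee_rot: [-3.137, 0.002, 1.533]
wrist_force: [-5.5, -2.2, 0.9]
width: 0.0138
finger_force: 30.0
```

```bash
python3 -c "
from bench import robot
o=robot.get_obs();print(o['wrist_force'],o['wrist_torque'])
from h import *
crop('scene',232,147,100,75,8,'pics/c5.png')"
```

```text
[-5.48243603 -2.18193829  0.94546368] [-0.64665246  1.33028028  0.01391363]
```

View pics/c5.png

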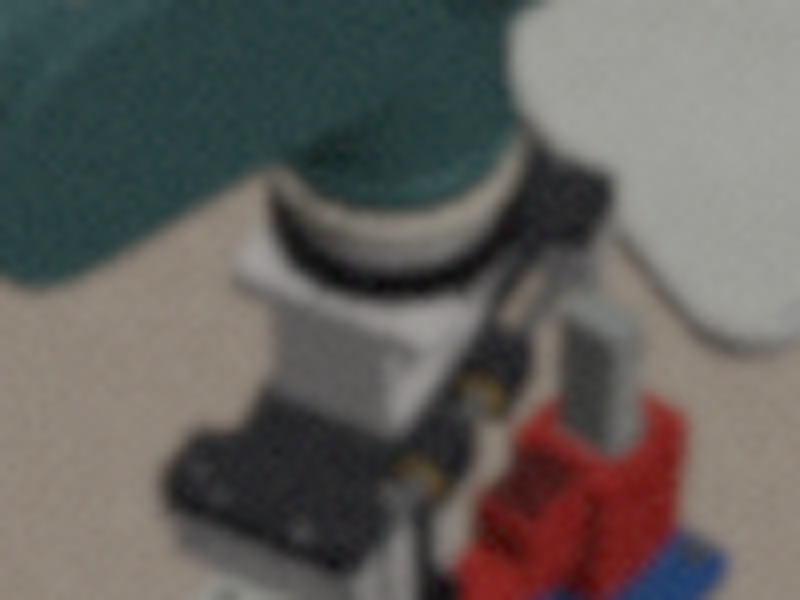

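The gripper still holds the wing after turning 1.69 rad, and the ledge and bar at (520,490) and (600,370) haven't moved. I'll open the fingers partway so they stay clear of the ledge, then lift.

Call:
carry_out --increments '[[140, [0, 0, 0], 0], [140, [0, 0, 0], 0], [140, [0, 0, 0], 0], [140, [0, 0, 0], 0], [140, [0, 0, -5], 0], [140, [0, 0, -20], 0], [140, [0, 0, -30], 0], [140, [0, 0, -30], 0]]'

```text
time: 16.85
tool_pos: [0.4568, -0.0952, 0.2019]
ee_rot: [-3.141, -0.0, 1.532]
wrist_force: [0.2, 0.0, -0.4]
width: 0.0423
finger_force: 0.0
```

Call:
carry_out --increments '[[140, [0, 0, -30], 0], [140, [-45, 0, -10], 0], [140, [-45, 0, 0], 0], [140, [-45, 0, 0], 0], [140, [-45, 0, 0], 0], [140, [0, 0, 0], 0], [140, [0, 0, 0], 0]]'

```text
time: 17.55
tool_pos: [0.4499, -0.2757, 0.2409]
ee_rot: [-3.141, -0.001, 1.53]
wrist_force: [-0.5, 0.1, -0.1]
width: 0.0425
finger_force: 0.0
```

```bash
python3 - <<'E'
from h import *
t=robot.snapshot("top");s=robot.snapshot("scene")
a=cv2.resize(t[170:270,245:345],(400,400),interpolation=cv2.INTER_CUBIC);b=cv2.resize(s[157:232,247:322],(400,400),interpolation=cv2.INTER_CUBIC)
cv2.imwrite("pics/c6.png",np.hstack([a,b]))
E
```

```text
(no output)
```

View pics/c6.png

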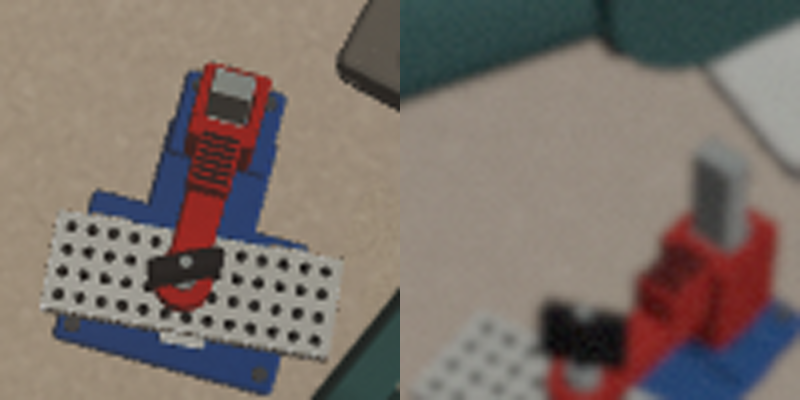

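The wing has turned about 81° net. That is 97° commanded less about 16° of ease-back, as expected. The cassette corners match the start, at (60,210) and (342,260) in the 4x crop. The robot is clear of everything, so I'll hand in.

```bash
python3 -c "
from bench import robot
print(robot.close_job())"
```

```text
the job is handed in; nothing more can be done
None
```

I handed the job in at about 18 s with the jaw bound on the cassette, the knob turned about 1.7 rad clockwise and released, and the cassette still in place. I estimate the pad holds with about 15 N, but nothing measured that force directly, and the judge returned no result.

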